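# Seat a tube rack on the shaker and proof-tighten its clamp screw

### The job

Gently push the red tube rack on the shaker fully home against its back stop, then swing the orange-gripped clamp lever clockwise until the screw comes up tight and lean on it with a steady torque of 1 N m for one full second to check that it holds without turning further. Never put more than 1.6 N m on the screw. Then let go, leaving the rack home and clamped and the things around the shaker undisturbed.

Things in the scene. Friction and masses are not known exactly. Their poses are not given: they have to be found in the camera images.
- shaker: White shaker fixed to the bench; origin on the bench under the centre of its aluminium platform, 200 (x) x 320 (y) mm, top 55 mm up; x points to the back stop, z up. In this frame (mm): back stop, dark bar 30 high, front face at x 75, y -135 to 35; side rails 12 high along x, inner faces at y -138 and 38; blue clamp tower 44 x 36, 50 high, at x 30, y 108. Platform front, x -100 to -80, is clear.
- rack_home (a point): Fixed point of the shaker where the rack's centre lies when the rack is fully home: x 30, y -50, z 77.5 mm in the shaker's frame; same axes.
- rack_center (a point): Centre of the loose red tube rack, 90 (x) x 170 (y) x 45 mm high, 0.3 to 0.65 kg, caps to 68 mm. x points to the back stop. It starts 12 to 30 mm short of the stop, between rails (3 mm play). Push its flat front face (45 mm to -x of this point), under 25 N; it slides at 2 to 6 N. The lug on its +y end goes under the steel clamp foot, which drops 4 mm per rad of screw.
- screw_axis (a point): Fixed point of the shaker on the vertical axis of the clamp screw, 152 mm above the bench: x 30, y 105 mm in the shaker's frame; same axes.
- lever_grip (a point): Middle of the lever's upright orange grip: a round post, 16 mm thick, 100 mm from the screw's axis, free from 131 to 172 mm above the bench (this point at 152), on a black lever bar 14 mm wide. x points from the grip to the screw's axis, z up. 10 N on the grip, level and square to the lever, makes 1 N m.
- clamp_screw (a joint): Turn of the clamp screw with its lever, rad, clockwise from above positive. At 0 the lever points along the shaker's -x; it starts loose at 0.15 to 0.8, runs with 0.2 N m of friction and comes tight on a firm seat at 1.3 (lever mostly along the shaker's +y). It stays where it is left.
- lever_flex (a joint): Elastic flex of the lever's shank on the screw, rad, clockwise positive, 0 when free: 0.02 rad per N m (2 mm at the grip for 10 N). Noisy reading; the force felt by the gripper is the better measure.
- tip_box: Bystander: pipette-tip box, white with a blue top, 85 x 120 x 62 mm, on the bench to the right of the shaker (about 265 mm from its centre). Origin under its centre.
- jar: Bystander: small white screw-cap jar, 64 mm across, 60 mm high, on the bench to the left of the shaker (about 310 mm from its centre). Origin under its centre.
- bottle: Bystander: glass bottle with a blue cap, 72 mm across, 150 mm high, on the bench beyond the shaker's back stop (about 205 mm from its centre). Origin under its centre.
- rack: The same rack; origin under its centre, on the platform.
Not all that is in view belongs to the job. There is more than one size of the rack; the job needs the smallest.

How it is judged:
On the way, in this order (a step that is already met when the one before it is completed fails the run):
1. the rack is home against the back stop (within 3 mm) (x of rack_center in the frame of rack_home above -0.003 m and distance between rack_center and rack_home below 0.006 m), for 0.2 s.
2. the screw is at its seat and carries a steady 0.75 to 1.3 N m for 0.8 s (value of joint clamp_screw above 1.27 rad and value of joint lever_flex between 0.015 and 0.026 rad), for 0.8 s.
At the end, for the whole second after the job is handed in: The rack's centre is within 6 mm of its home point and no more than 3 mm short of the back stop, the clamp screw is left tight (within 0.06 rad of its seat) with no torque left on it (under 0.3 N m), and the robot has let go (all of step 1 and value of joint clamp_screw above 1.24 rad and value of joint lever_flex below 0.006 rad); the robot touches nothing.
It fails at once if more than 1.6 N m on the screw (value of joint lever_flex above 0.032 rad).
It fails at once if the rack is pushed with more than 25 N (contact force between the fingers and rack above 25 N).
It fails at once if a bystander is disturbed (moved 20 mm) (distance of any of tip_box, jar, bottle from where it was at the start of the episode above 0.02 m).
It also fails if it takes over 72 s, if anything falls off the work surface, if the arm or the gripper's body presses on something with over 40 N, if the wrist force passes 120 N, or if a joint passes its speed limit or range.

### The arm

A 6-joint arm with a two-finger parallel gripper is mounted at the origin on the work surface. World frame = base frame: x ahead of the robot, y to its left, z up, the work surface at z = 0. Lengths are in m, angles in rad, forces in N, time in s.
With the tool pointing down it reaches from about 0.35 to 0.975 m from the base axis. Payload 17.4 kg.
Tool frame: the origin (TCP) lies midway between the tips of the shut fingers; the grasp point (between the pads) lies 19 mm behind it (manip.tcp_to_grasp is the distance from the TCP to the grasp point, in m); z points along the fingers, y is the direction in which the jaws open and shut (so a half turn about z gives the same grasp; the last joint's range is limited). The gripper opens to 85 mm and grips with 20 to 120 N. Pads are 22 mm wide; open, the fingers measure 114 mm over their backs; the gripper's body (76 mm by 85 mm) begins 54 mm behind the grasp point. The pads swing forward as they close: fully open they stand 13 mm farther back than shut.
Start: joints at [-1.258, 0.116, 1.442, -0, 1.584, -0.038], TCP at [0.232, -0.634, 0.231] pointing down, gripper open.
Joint ranges: [-2.83, 2.83], [-0.83, 2.19], [0.07, 2.5], [-1.14, 4.28], [0.01, 3], [-2.97, 2.97]. Speed limits (rad/s): [1.89, 1.89, 2.22, 3.14, 3.14, 3.14].

### API

Orientations are given as a 3x3 rotation matrix whose columns are the frame's x, y, z axes.
In Python, from cell import manip gives the robot as it stands.
- The arm moves only by the tool servo_tool, never from a script. Its argument "commands" is a list of rows, each a list of 3 entries, a list of its own where there are three numbers: the shift along the world's x, y, z in m, then the turn, a rotation vector about the world's x, y, z in degrees, then the opening, from 0 (shut) to 1 (fully open). In form: [[[x, y, z], [wx, wy, wz], hand], ...]. A call has 1 to 10 rows; each row is the pose to reach, as a shift and turn from the pose commanded when the call began; what a row does not reach only later rows make up. A row lasts 1/12 s, in which the tool goes at most 41.7 mm and 7.16 degrees, less where a joint would pass 70% of its speed; a pose out of reach is approached as far as the arm can. A call with a gripper value outside its range is refused whole. The fingers move at their own pace and stop on an object; the grip force is fixed at half the most. Time passes only in rows, so rows that repeat a pose let the fingers close. It gives the time, the measured TCP pose, the force and the opening at its end, in the units of the state.
- manip.get_state(): the state, without advancing time (a new reading comes with each control period).
- manip.read_camera(name): name is "scene" or "top"; returns (picture, depth): 384x512x3 uint8, red, green, blue; 384x512 float32, m along the optical axis (not along the pixel's ray), 0 where there is no reading.
- manip.calibration(name): a dict with "fov_y" (degrees; the focal length in pixels is half the picture's height over the tangent of half this angle, whatever the lens; pixels are square), "cx", "cy" (the principal point, pixels), "eye" and "attitude" of the camera in the world. Camera axes: x right, y down, z forward; pixel columns grow to the right and rows downward; lengths in m; the calibration is good to about 2 mm. A picture is of the moment at which its call begins. calibration takes no time and is no camera call.
- manip.close_job(): hands the job in, once; it reports no verdict.
Trained networks look in the newest picture that a camera, given by its name, has taken for a name from the list of things; names that differ only in an ending like _2 or _b are one class to them, and where a whole thing is asked for, a point or a joint stands for the part that bears it (a point fixed in the world has none). Each returns a list of dicts, best first, with "confidence" (0 to 1); they miss things now and then, are a little off and sometimes report something else, mostly with a low value. They report only what shows in the picture. A call takes as long as a camera call. They do not tell look-alikes from the thing itself.
- manip.look_for(target, camera): "at" ([x, y, z] in m, in the coordinates of the camera as it stood for that picture, good to about 4 mm: the middle of the surface that is visible of it).
- manip.masks_of(target, camera): "region" (384x512 bool, what is visible of it).
- manip.tip_of(target, camera): "at" ([x, y, z] in m, in the coordinates of the camera as it stood for that picture, good to about 4 mm: a listed point, or the origin of a listed thing).
The state is a dict: "time_s": time; "joint_pos": joint angles; "qvel": joint speeds; "joint_torque": joint torques, N m; "tcp_pos": TCP position; "orientation": TCP orientation; "force": force on the tool from outside, world axes, zero at the start; "ft_torque": the same for the moment, N m; "finger_gap": finger opening in m.
Only numpy, scipy, OpenCV 4.12 (cv2) and the standard library are available. Lean on these libraries where they do the work, as an engineer would, in place of code of your own. Each camera call takes 0.05 s, during which the arm holds its last target.

## Working session

There is one attempt and no reset: what is moved stays moved. The work goes in short steps, Python scripts to look and compute and a tool call to move; the robot and the scene stay as the last step left them, time stands still between calls to the robot, and variables do not carry over. Pictures are saved under pics/ and viewed, and the job is handed in when it is done.

Besides the shell and the picture viewer there is one more tool, called after "Request:" as name(argument=value, ...) on one line, values as JSON. servo_tool: Moves the arm, as the interface text tells. Its arguments: {"type":"object","properties":{"commands":{"type":"array","items":{"type":"array"}}},"required":["commands"]}

```bash
mkdir -p pics; ls; cat > h.py <<'E'
import numpy as np, cv2
from cell import manip
def cam(n):
    p,d=manip.read_camera(n); c=manip.calibration(n); return p,d,c
def R_of(c):
    return np.array(c["attitude"]),np.array(c["eye"])
def toworld(c,p):
    R,e=R_of(c); return R@np.array(p)+e
def cloud(c,d):
    f=d.shape[0]/2/np.tan(np.radians(c["fov_y"])/2)
    v,u=np.mgrid[:d.shape[0],:d.shape[1]]
    P=np.stack([(u-c["cx"])/f*d,(v-c["cy"])/f*d,d],-1)
    R,e=R_of(c); return P@R.T+e
E
python3 - <<'E'
from h import *
for n in ["scene","top"]:
    p,d,c=cam(n); print(n,c)
    np.savez(f"pics/{n}0.npz",p=p,d=d)
    cv2.imwrite(f"pics/{n}0.png",cv2.resize(p[:,:,::-1],(800,600),interpolation=cv2.INTER_CUBIC))
    for t in ["shaker","rack","tip_box","jar","bottle"]:
        for m in manip.tip_of(t,n): print(t,round(m["confidence"],2),toworld(c,m["at"]).round(3))
    for t in ["rack_center","rack_home","screw_axis","lever_grip"]:
        for m in manip.tip_of(t,n): print(t,round(m["confidence"],2),toworld(c,m["at"]).round(3))
print(manip.get_state())
E
```

```text
pics
scene {'fov_y': 56.13428816124211, 'cx': 242.8292709997204, 'cy': 190.02657993566532, 'eye': array([ 0.96766172, -0.62276993,  0.8932127 ]), 'attitude': array([[ 0.81004314,  0.42768157, -0.40114658],
       [ 0.58615935, -0.57226119,  0.57352799],
       [ 0.01572673, -0.69971823, -0.7142458 ]])}
rack 0.91 [ 0.314  0.3   -0.   ]
rack 0.88 [ 0.291 -0.375 -0.003]
rack 0.73 [ 0.533 -0.074  0.053]
tip_box 0.7 [ 0.562 -0.299  0.002]
tip_box 0.48 [0.552 0.08  0.151]
jar 0.64 [0.551 0.297 0.   ]
bottle 0.93 [ 0.735 -0.028  0.002]
rack_center 0.77 [ 0.289 -0.376  0.034]
rack_center 0.64 [0.316 0.308 0.027]
rack_center 0.51 [ 0.55   0.299 -0.001]
rack_home 0.7 [ 0.563 -0.074  0.074]
rack_home 0.36 [0.552 0.297 0.001]
screw_axis 0.8 [0.553 0.079 0.15 ]
lever_grip 0.53 [0.46  0.104 0.149]
lever_grip 0.23 [ 0.552  0.296 -0.001]
top {'fov_y': 55.356320021804386, 'cx': 247.1516324508892, 'cy': 187.9567830201788, 'eye': array([0.32829235, 0.02726345, 1.07864598]), 'attitude': array([[-0.01023085, -0.97541307,  0.22014695],
       [-0.99994368,  0.00935854, -0.00500497],
       [ 0.00282166, -
[... 654 characters left out ...]
2524891e-05,
        1.58400066e+00, -3.78002628e-02]), 'qvel': array([-0.00116063, -0.00047059, -0.00032813,  0.00147427,  0.00202517,
        0.00111492]), 'joint_torque': array([-2.98874656e-03, -7.31746173e+01, -6.32657504e+01, -1.70617691e-04,
        4.44040652e-04,  1.86268409e-05]), 'tcp_pos': array([ 0.23193139, -0.63392351,  0.23133918]), 'orientation': array([[ 9.39111762e-01,  3.43611844e-01,  5.16243285e-07],
       [ 3.43611843e-01, -9.39111760e-01, -5.11319767e-05],
       [-1.70847427e-05,  4.81960280e-05, -9.99999999e-01]]), 'force': array([-1.36348416,  0.42530946,  0.43620212]), 'ft_torque': array([ 0.02020707, -0.02928289,  0.01720825]), 'finger_gap': 0.08526012723388948}
```

View pics/scene0.png

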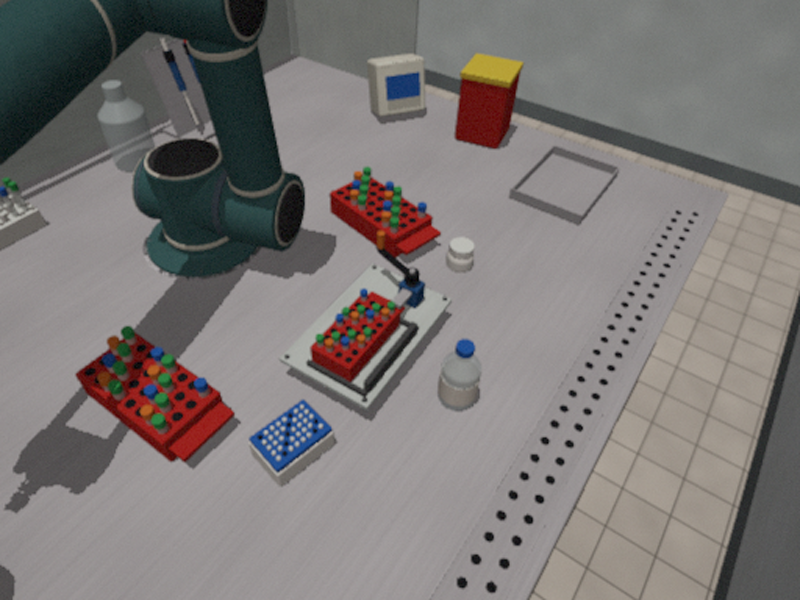

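View pics/top0.png

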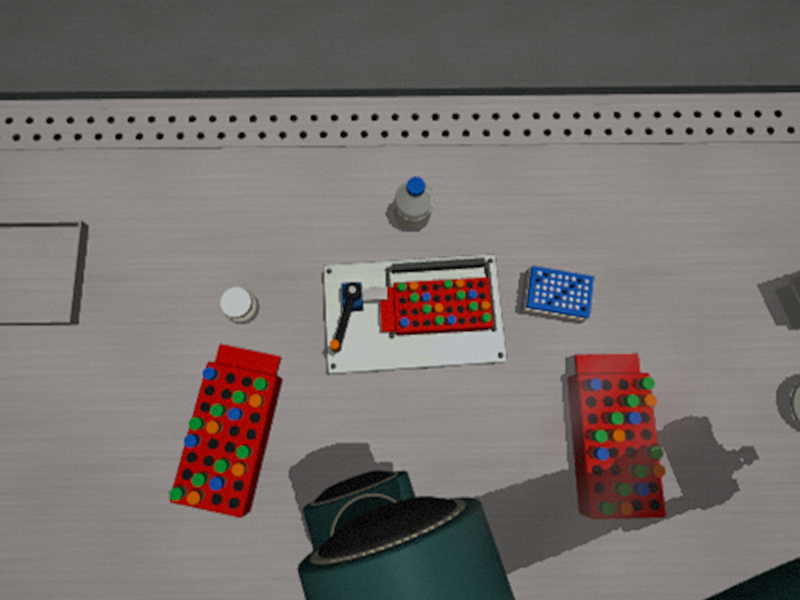

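The top view shows the shaker platform between about (325,268) and (505,360), with the small red rack on it at (445,304). The orange grip is at (335,345), the screw at (352,290), and the bystanders are all clear of the platform. Next I fit the shaker's pose.

```bash
python3 - <<'E'
from h import *
for n in ["top","scene"]:
    z=np.load(f"pics/{n}0.npz"); p,d=z["p"],z["d"]; c=manip.calibration(n); W=cloud(c,d)
    m=(d>0)&(abs(W[...,2]-0.055)<0.008)&(abs(W[...,0]-.53)<.2)&(abs(W[...,1]+.02)<.22)
    hsv=cv2.cvtColor(p,cv2.COLOR_RGB2HSV)
    mm=cv2.morphologyEx(m.astype(np.uint8),cv2.MORPH_OPEN,np.ones((3,3)))
    k,l,s,_=cv2.connectedComponentsWithStats(mm); i=1+np.argmax(s[1:,4]); q=W[l==i]
    r=cv2.minAreaRect((q[:,:2]*1000).astype(np.float32)); print(n,"platform",r,np.median(q[:,2]))
    red=((hsv[...,0]<6)|(hsv[...,0]>174))&(hsv[...,1]>150)&(d>0)&(abs(W[...,0]-.53)<.08)&(abs(W[...,1]+.06)<.13)&(abs(W[...,2]-.1)<.008)
    q=W[red]; r=cv2.minAreaRect((q[:,:2]*1000).astype(np.float32)); print("rack top",r,len(q),q.min(0),q.max(0))
    org=(abs(hsv[...,0].astype(int)-14)<6)&(hsv[...,1]>150)&(d>0)&(W[...,2]>.125)&(W[...,2]<.19)&(abs(W[...,0]-.5)<.12)&(abs(W[...,1]-.08)<.1)
    q=W[org]; print("grip",len(q),q.mean(0),q.min(0),q.max(0))
E
```

```text
top platform ((524.90234375, -27.263397216796875), (197.72232055664062, 320.3154602050781), 3.2718701362609863) 0.05518367521542622
rack top ((530.5388793945312, -76.5692138671875), (87.99737548828125, 170.04393005371094), 2.8973679542541504) 1216 [ 0.48289992 -0.16188647  0.09236515] [0.57853225 0.00904665 0.10591096]
grip 39 [0.4516411  0.10593584 0.16776437] [0.44572981 0.09887548 0.13863843] [0.45959284 0.11343489 0.17625371]
scene platform ((529.1287231445312, -28.968170166015625), (201.81939697265625, 322.7778015136719), 2.4461863040924072) 0.05335331409087152
rack top ((535.0587768554688, -78.48495483398438), (89.03376770019531, 172.1907196044922), 2.672301769256592) 693 [ 0.4890592  -0.1661426   0.09201459] [0.5831387  0.00735514 0.10793143]
grip 54 [0.45874415 0.10194661 0.15620043] [0.45009696 0.09549655 0.13322118] [0.46515681 0.11138333 0.17123004]
```

Request:
servo_tool(commands=[[[0.015, 0.039, 0], [0, 0, -2], 0], [[0.03, 0.077, 0], [0, 0, -4], 0], [[0.045, 0.115, 0], [0, 0, -6], 0], [[0.06, 0.153, 0], [0, 0, -8], 0], [[0.075, 0.19, 0], [0, 0, -10], 0], [[0.09, 0.228, 0], [0, 0, -12], 0], [[0.105, 0.266, 0], [0, 0, -14], 0], [[0.12, 0.304, 0], [0, 0, -16], 0], [[0.135, 0.342, 0], [0, 0, -17.2], 0], [[0.15, 0.38, 0], [0, 0, -17.2], 0]])

```text
time_s: 1.83
tcp_pos: [0.3821, -0.2521, 0.2316]
orientation: [[0.999, 0.049, 0.001], [0.049, -0.999, -0.0], [0.001, 0.0, -1.0]]
force: [0.8, -0.0, 0.4]
finger_gap: -0.0001
```

Request:
servo_tool(commands=[[[0.015, 0.039, 0], [0, 0, 0], 0], [[0.03, 0.077, 0], [0, 0, 0], 0], [[0.045, 0.115, 0], [0, 0, 0], 0], [[0.06, 0.153, 0], [0, 0, 0], 0], [[0.062, 0.172, 0], [0, 0, 0], 0], [[0.062, 0.172, -0.03], [0, 0, 0], 0], [[0.062, 0.172, -0.06], [0, 0, 0], 0], [[0.062, 0.172, -0.06], [0, 0, 0], 0], [[0.062, 0.172, -0.06], [0, 0, 0], 0]])

```text
time_s: 2.58
tcp_pos: [0.4434, -0.0818, 0.171]
orientation: [[0.999, 0.051, -0.002], [0.051, -0.999, 0.0], [-0.002, -0.001, -1.0]]
force: [-0.4, 0.3, 0.8]
finger_gap: 0.0002
```

```bash
python3 - <<'E'
from h import *
s=manip.get_state(); print(s["time_s"],s["tcp_pos"],s["orientation"],s["force"],s["finger_gap"])
p,d,c=cam("scene")
cv2.imwrite("pics/scene1.png",cv2.resize(p[130:280,130:330][:,:,::-1],(800,600),interpolation=cv2.INTER_CUBIC))
E
```

```text
2.5833 [ 0.44342509 -0.08175711  0.17096685] [[ 9.98713525e-01  5.06678318e-02 -2.01646980e-03]
 [ 5.06689293e-02 -9.98715381e-01  4.96929362e-04]
 [-1.98870108e-03 -5.98462440e-04 -9.99997843e-01]] [-0.44268194  0.25451246  0.77787636] 0.0001530721630535517
```

View pics/scene1.png

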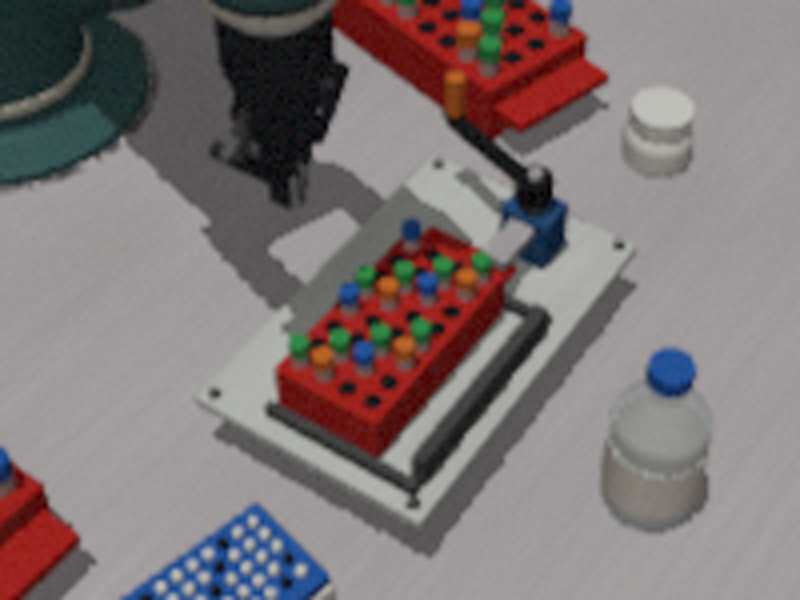

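The shut fingers hang in front of the rack at about (285,190) in the crop, with clear platform below them. I descend and approach.

Request:
servo_tool(commands=[[[0, 0, -0.03], [0, 0, 0], 0], [[0, 0, -0.06], [0, 0, 0], 0], [[0, 0, -0.085], [0, 0, 0], 0], [[0, 0, -0.097], [0, 0, 0], 0], [[0.005, 0, -0.097], [0, 0, 0], 0], [[0.01, 0.0005, -0.097], [0, 0, 0], 0], [[0.015, 0.001, -0.097], [0, 0, 0], 0], [[0.02, 0.001, -0.097], [0, 0, 0], 0], [[0.02, 0.001, -0.097], [0, 0, 0], 0]])

```text
time_s: 3.38
tcp_pos: [0.4655, -0.081, 0.0757]
orientation: [[0.999, 0.051, 0.002], [0.051, -0.999, -0.0], [0.002, 0.001, -1.0]]
force: [-0.4, -1.2, 0.2]
finger_gap: 0.0003
```

Request:
servo_tool(commands=[[[0.0015, 0, 0], [0, 0, 0], 0], [[0.003, 0, 0], [0, 0, 0], 0], [[0.0045, 0, 0], [0, 0, 0], 0], [[0.006, 0, 0], [0, 0, 0], 0], [[0.0075, 0, 0], [0, 0, 0], 0], [[0.009, 0.0005, 0], [0, 0, 0], 0], [[0.0105, 0.0005, 0], [0, 0, 0], 0], [[0.012, 0.0005, 0], [0, 0, 0], 0]])

```text
time_s: 4.05
tcp_pos: [0.476, -0.0804, 0.0743]
orientation: [[0.999, 0.051, -0.0], [0.051, -0.999, -0.0], [-0.0, -0.0, -1.0]]
force: [-4.7, -0.6, 2.6]
finger_gap: 0.0002
```

Request:
servo_tool(commands=[[[0.0015, 0, 0], [0, 0, 0], 0], [[0.003, 0, 0], [0, 0, 0], 0], [[0.0045, 0, 0], [0, 0, 0], 0], [[0.006, 0, 0], [0, 0, 0], 0], [[0.0075, 0, 0], [0, 0, 0], 0], [[0.009, 0.0005, 0], [0, 0, 0], 0], [[0.0105, 0.0005, 0], [0, 0, 0], 0], [[0.012, 0.0005, 0], [0, 0, 0], 0]])

```text
time_s: 4.72
tcp_pos: [0.4881, -0.0799, 0.0743]
orientation: [[0.999, 0.051, -0.0], [0.051, -0.999, 0.0], [-0.0, -0.0, -1.0]]
force: [-4.9, 0.2, 2.3]
finger_gap: -0.0001
```

Request:
servo_tool(commands=[[[0.001, 0, 0], [0, 0, 0], 0], [[0.002, 0, 0], [0, 0, 0], 0], [[0.003, 0, 0], [0, 0, 0], 0], [[0.004, 0, 0], [0, 0, 0], 0], [[0.005, 0, 0], [0, 0, 0], 0], [[0.006, 0, 0], [0, 0, 0], 0]])

```text
time_s: 5.22
tcp_pos: [0.494, -0.0799, 0.0743]
orientation: [[0.999, 0.051, -0.0], [0.051, -0.999, 0.0], [-0.0, -0.0, -1.0]]
force: [-2.9, 0.0, 1.0]
finger_gap: 0.0002
```

```bash
python3 - <<'E'
from h import *
s=manip.get_state(); print(s["time_s"],s["tcp_pos"],s["force"])
p,d,c=cam("scene")
W=cloud(c,d); hsv=cv2.cvtColor(p,cv2.COLOR_RGB2HSV)
red=((hsv[...,0]<6)|(hsv[...,0]>174))&(hsv[...,1]>150)&(d>0)&(abs(W[...,0]-.54)<.08)&(abs(W[...,1]+.06)<.13)&(abs(W[...,2]-.1)<.008)
q=W[red]; print(cv2.minAreaRect((q[:,:2]*1000).astype(np.float32)))
cv2.imwrite("pics/scene2.png",cv2.resize(p[130:280,130:330][:,:,::-1],(800,600),interpolation=cv2.INTER_CUBIC))
E
```

```text
5.2167 [ 0.49402856 -0.07986592  0.07426653] [-2.86342343  0.02895021  0.96694524]
((552.1193237304688, -77.44580078125), (91.78675079345703, 171.46937561035156), 2.361219644546509)
```

View pics/scene2.png

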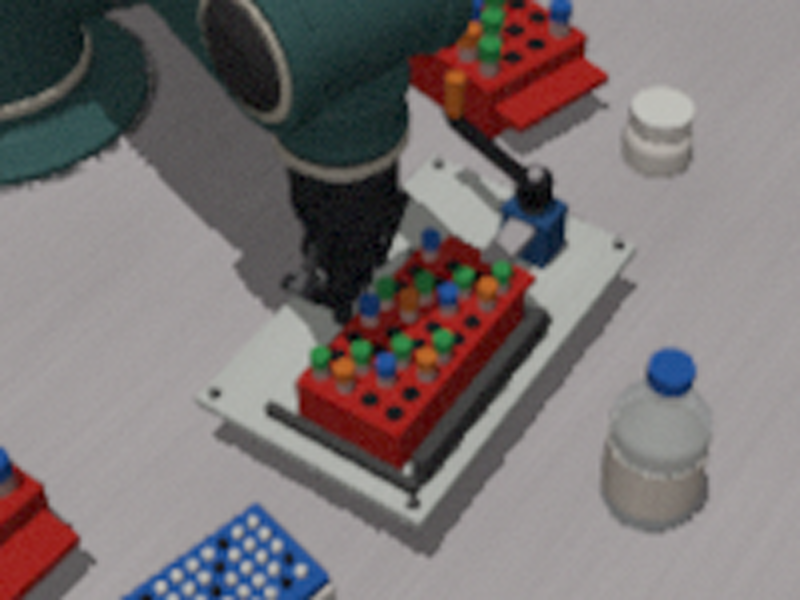

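The rack is square and still has a gap of about 9 mm to the back stop (dark bar around (480,400)). I keep pushing slowly.

Request:
servo_tool(commands=[[[0.001, 0, 0], [0, 0, 0], 0], [[0.002, 0, 0], [0, 0, 0], 0], [[0.003, 0, 0], [0, 0, 0], 0], [[0.004, 0, 0], [0, 0, 0], 0], [[0.005, 0, 0], [0, 0, 0], 0]])

```text
time_s: 5.68
tcp_pos: [0.4991, -0.0799, 0.0743]
orientation: [[0.999, 0.051, 0.0], [0.051, -0.999, 0.0], [0.0, -0.0, -1.0]]
force: [-4.5, 0.3, 1.2]
finger_gap: -0.0003
```

Request:
servo_tool(commands=[[[0.0005, 0, 0], [0, 0, 0], 0], [[0.001, 0, 0], [0, 0, 0], 0], [[0.0015, 0, 0], [0, 0, 0], 0], [[0.002, 0, 0], [0, 0, 0], 0]])

```text
time_s: 6.02
tcp_pos: [0.501, -0.0799, 0.0743]
orientation: [[0.999, 0.051, -0.0], [0.051, -0.999, 0.0], [-0.0, -0.0, -1.0]]
force: [-3.1, -0.6, 0.6]
finger_gap: 0.0001
```

Request:
servo_tool(commands=[[[0.0005, 0, 0], [0, 0, 0], 0], [[0.001, 0, 0], [0, 0, 0], 0]])

```text
time_s: 6.18
tcp_pos: [0.502, -0.0799, 0.0743]
orientation: [[0.999, 0.051, 0.0], [0.051, -0.999, 0.0], [0.0, 0.0, -1.0]]
force: [-3.5, 0.7, 0.7]
finger_gap: -0.0004
```

Request:
servo_tool(commands=[[[0.0005, 0, 0], [0, 0, 0], 0], [[0.001, 0, 0], [0, 0, 0], 0]])

```text
time_s: 6.35
tcp_pos: [0.503, -0.0799, 0.0743]
orientation: [[0.999, 0.051, -0.0], [0.051, -0.999, -0.0], [-0.0, 0.0, -1.0]]
force: [-6.8, -1.1, 1.6]
finger_gap: -0.0002
```

Request:
servo_tool(commands=[[[0.0005, 0, 0], [0, 0, 0], 0]])

```text
time_s: 6.43
tcp_pos: [0.503, -0.0799, 0.0743]
orientation: [[0.999, 0.051, -0.001], [0.051, -0.999, -0.0], [-0.001, -0.0, -1.0]]
force: [-14.1, -0.9, 7.0]
finger_gap: 0.0001
```

Request:
servo_tool(commands=[[[0.0004, 0, 0], [0, 0, 0], 0]])

```text
time_s: 6.52
tcp_pos: [0.503, -0.08, 0.0743]
orientation: [[0.999, 0.051, -0.003], [0.051, -0.999, -0.0], [-0.003, -0.0, -1.0]]
force: [-18.6, -0.3, 9.7]
finger_gap: -0.0004
```

Contact with the stop is firm: 18.6 N along x, with TCP x stalled at 0.503. I ease off, hold, and retreat.

Request:
servo_tool(commands=[[[-0.0005, 0, 0], [0, 0, 0], 0], [[-0.0005, 0, 0], [0, 0, 0], 0], [[-0.0005, 0, 0], [0, 0, 0], 0], [[-0.004, 0, 0], [0, 0, 0], 0], [[-0.012, 0, 0], [0, 0, 0], 0], [[-0.03, -0.001, 0], [0, 0, 0], 0], [[-0.05, -0.002, 0], [0, 0, 0], 0], [[-0.055, -0.002, 0.03], [0, 0, 0], 0], [[-0.055, -0.002, 0.07], [0, 0, 0], 0], [[-0.055, -0.002, 0.11], [0, 0, 0], 0]])

```text
time_s: 7.35
tcp_pos: [0.4475, -0.0818, 0.1853]
orientation: [[0.999, 0.05, -0.0], [0.05, -0.999, 0.0], [-0.0, -0.0, -1.0]]
force: [1.6, 0.1, -0.6]
finger_gap: -0.0002
```

```bash
python3 - <<'E'
from h import *
s=manip.get_state(); print(s["time_s"],s["tcp_pos"],s["force"])
for n in ["top","scene"]:
    p,d,c=cam(n)
    W=cloud(c,d); hsv=cv2.cvtColor(p,cv2.COLOR_RGB2HSV)
    red=((hsv[...,0]<6)|(hsv[...,0]>174))&(hsv[...,1]>150)&(d>0)&(abs(W[...,0]-.55)<.08)&(abs(W[...,1]+.06)<.13)&(abs(W[...,2]-.1)<.008)
    q=W[red]; print(n,cv2.minAreaRect((q[:,:2]*1000).astype(np.float32)))
    for t in ["rack_center","rack_home","screw_axis","lever_grip"]:
        for m in manip.tip_of(t,n):
            w=toworld(c,m["at"])
            if m["confidence"]>.4: print(t,round(m["confidence"],2),w.round(3))
    cv2.imwrite(f"pics/{n}3.png",cv2.resize((p[130:280,130:330] if n=="scene" else p[140:260,190:350])[:,:,::-1],(800,600),interpolation=cv2.INTER_CUBIC))
E
```

```text
7.35 [ 0.44753576 -0.08175201  0.185298  ] [ 1.58775612  0.06336303 -0.59525243]
top ((560.574951171875, 2.6482620239257812), (60.829429626464844, 97.38700103759766), 74.71122741699219)
rack_center 0.81 [ 0.291 -0.38   0.033]
screw_axis 0.58 [0.547 0.078 0.153]
lever_grip 0.63 [0.454 0.106 0.147]
scene ((561.53955078125, -78.12516784667969), (90.1006088256836, 170.9447784423828), 3.0512619018554688)
rack_center 0.72 [0.316 0.312 0.027]
rack_center 0.71 [ 0.562 -0.078  0.078]
rack_center 0.58 [ 0.29  -0.373  0.032]
rack_home 0.58 [ 0.561 -0.074  0.079]
screw_axis 0.77 [0.552 0.08  0.148]
screw_axis 0.58 [ 0.565 -0.079  0.08 ]
lever_grip 0.74 [0.456 0.103 0.152]
```

View pics/scene3.png

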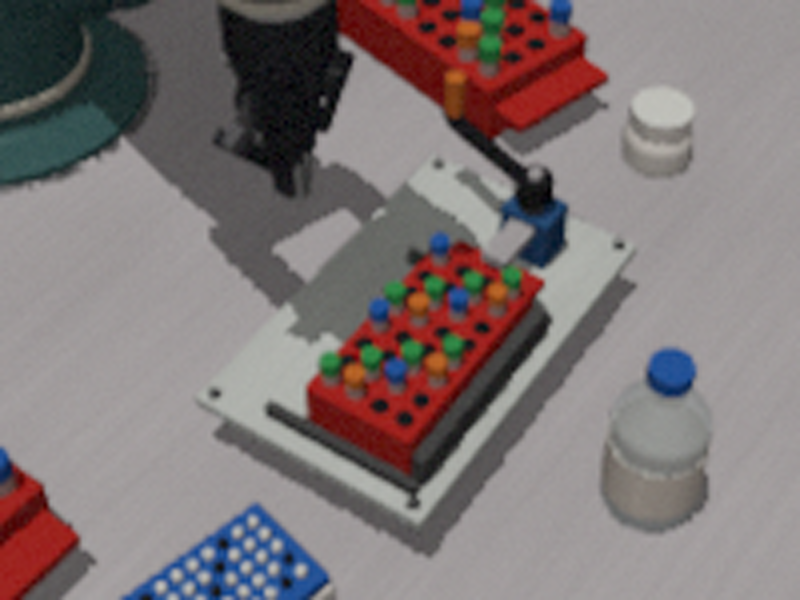

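View pics/top3.png

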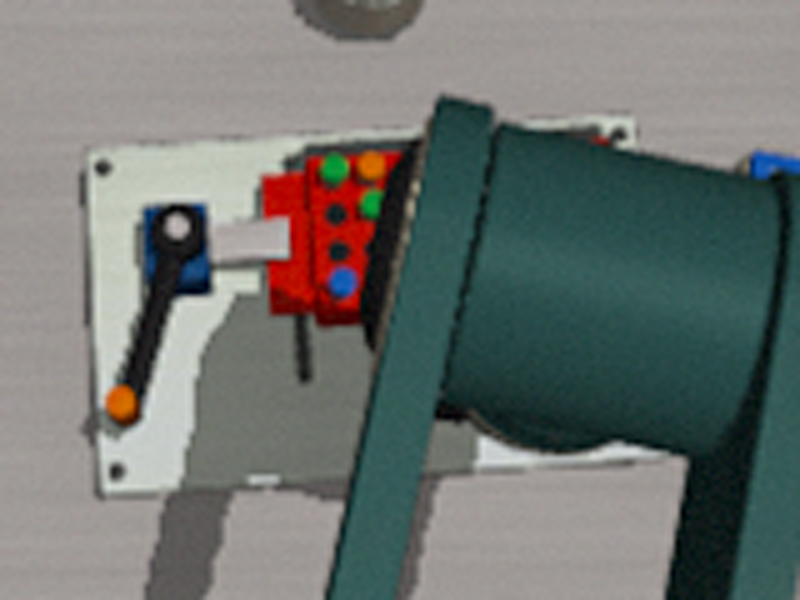

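The rack sits flush on the stop (scene crop: back face along the bar from (415,470) to (545,310)). Its measured centre is (0.5615,-0.078), against about (0.561,-0.0765) for home, and the lug is under the foot. Next is the lever: grip at about (0.454,0.105), screw at about (0.550,0.0785), so the screw is near 0.32 rad. I move the shut fingers to the -y side of the grip and turn the tool so it faces along the tangent.

Request:
servo_tool(commands=[[[0, 0.01, 0.01], [0, 0, 7.1], 0], [[0, 0.03, 0.01], [0, 0, 14.2], 0], [[0, 0.05, 0.01], [0, 0, 21.3], 0], [[-0.001, 0.07, 0.01], [0, 0, 28.4], 0], [[-0.002, 0.09, 0.01], [0, 0, 35.5], 0], [[-0.003, 0.11, 0.01], [0, 0, 42.6], 0], [[-0.003, 0.13, 0.01], [0, 0, 49.7], 0], [[-0.003, 0.145, 0.01], [0, 0, 56.8], 0], [[-0.003, 0.152, 0.01], [0, 0, 63.9], 0], [[-0.003, 0.152, 0], [0, 0, 71], 0]])

```text
time_s: 8.68
tcp_pos: [0.4462, 0.0715, 0.1852]
orientation: [[0.27, 0.963, 0.001], [0.963, -0.27, 0.0], [0.001, 0.001, -1.0]]
force: [0.6, -0.5, 0.3]
finger_gap: 0.0002
```

Request:
servo_tool(commands=[[[0, 0, -0.015], [0, 0, 0.6], 0], [[0, 0, -0.03], [0, 0, 0.6], 0], [[0, 0, -0.044], [0, 0, 0.6], 0], [[0, 0, -0.044], [0, 0, 0.6], 0], [[0, 0, -0.044], [0, 0, 0.6], 0]])

```text
time_s: 9.1
tcp_pos: [0.4455, 0.07, 0.1397]
orientation: [[0.267, 0.964, -0.002], [0.964, -0.267, -0.0], [-0.001, -0.001, -1.0]]
force: [-0.3, -0.3, 0.1]
finger_gap: -0.0002
```

```bash
python3 - <<'E'
from h import *
s=manip.get_state(); print(s["time_s"],s["tcp_pos"],s["orientation"].round(3).tolist(),s["force"])
p,d,c=cam("scene")
cv2.imwrite(f"pics/scene4.png",cv2.resize((p[110:230,180:340])[:,:,::-1],(800,600),interpolation=cv2.INTER_CUBIC))
E
```

```text
9.1 [0.4455248  0.07004641 0.13971463] [[0.267, 0.964, -0.002], [0.964, -0.267, -0.0], [-0.001, -0.001, -1.0]] [-0.30354152 -0.32865102  0.13073372]
```

View pics/scene4.png

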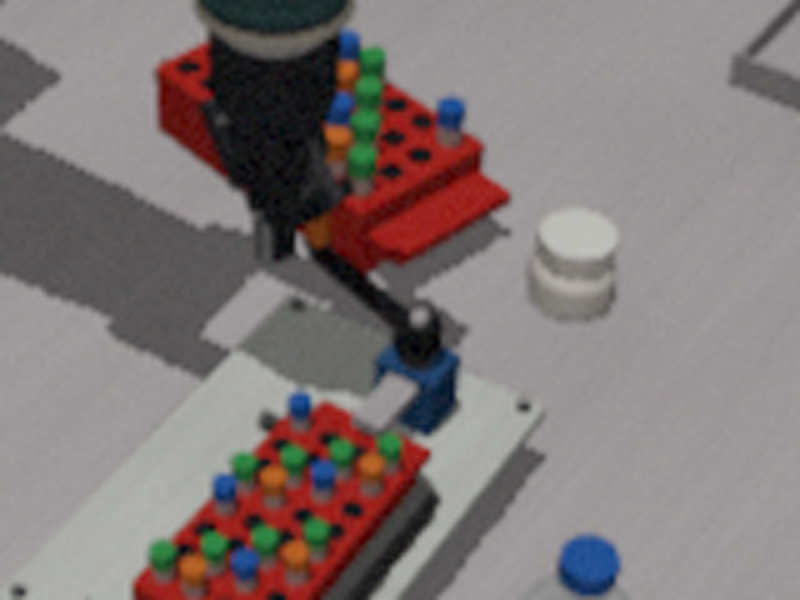

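The fingertips (275,245) are just short of the orange grip (315,230) at the right height. I close the gap along the tangent.

Request:
servo_tool(commands=[[[0.001, 0.004, 0], [0, 0, 0], 0], [[0.002, 0.008, 0], [0, 0, 0], 0], [[0.003, 0.012, 0], [0, 0, 0], 0], [[0.003, 0.013, 0], [0, 0, 0], 0], [[0.004, 0.014, 0], [0, 0, 0], 0]])

```text
time_s: 9.57
tcp_pos: [0.4499, 0.0845, 0.1405]
orientation: [[0.267, 0.964, 0.0], [0.964, -0.267, 0.0], [0.0, 0.0, -1.0]]
force: [0.2, -0.3, 0.2]
finger_gap: 0.0001
```

Request:
servo_tool(commands=[[[0.0003, 0.001, 0], [0, 0, 0], 0], [[0.0006, 0.002, 0], [0, 0, 0], 0], [[0.0009, 0.003, 0], [0, 0, 0], 0]])

```text
time_s: 9.82
tcp_pos: [0.4508, 0.0871, 0.1403]
orientation: [[0.267, 0.964, 0.0], [0.964, -0.267, -0.0], [-0.0, 0.0, -1.0]]
force: [-0.5, -0.6, 0.9]
finger_gap: -0.0002
```

```bash
cat > arc.py <<'E'
import sys
from h import *
def arc(phi0,step,n,S=np.array([.550,.0785])):
    p=manip.get_state()["tcp_pos"][:2]; r=p-S
    for k in range(1,n+1):
        a=-np.radians(step*k); R=np.array([[np.cos(a),-np.sin(a)],[np.sin(a),np.cos(a)]])
        print(((R@r-r)*1000).round(1),-step*k)
arc(0,float(sys.argv[1]),int(sys.argv[2]))
E
python3 arc.py 2 10
```

```text
[0.4 3.5] -2.0
[0.8 6.9] -4.0
[ 1.4 10.3] -6.0
[ 2.2 13.7] -8.0
[ 3.  17.1] -10.0
[ 4.  20.4] -12.0
[ 5.  23.7] -14.0
[ 6.2 27. ] -16.0
[ 7.5 30.2] -18.0
[ 8.9 33.4] -20.0
```

Request:
servo_tool(commands=[[[0.0004, 0.0035, 0], [0, 0, -2], 0], [[0.0008, 0.0069, 0], [0, 0, -4], 0], [[0.0014, 0.0103, 0], [0, 0, -6], 0], [[0.0022, 0.0137, 0], [0, 0, -8], 0], [[0.003, 0.0171, 0], [0, 0, -10], 0]])

```text
time_s: 10.23
tcp_pos: [0.4536, 0.1042, 0.1403]
orientation: [[0.432, 0.902, -0.0], [0.902, -0.432, -0.0], [-0.001, -0.0, -1.0]]
force: [-1.5, -1.3, -1.0]
finger_gap: -0.0001
```

```bash
python3 arc.py 2 10;python3 - <<'E'
from h import *
p,d,c=cam("scene")
cv2.imwrite(f"pics/scene5.png",cv2.resize((p[110:230,180:340])[:,:,::-1],(800,600),interpolation=cv2.INTER_CUBIC))
E
```

```text
[1.  3.3] -2.0
[2.  6.7] -4.0
[3.2 9.9] -6.0
[ 4.5 13.2] -8.0
[ 5.9 16.3] -10.0
[ 7.4 19.5] -12.0
[ 9.1 22.5] -14.0
[10.8 25.6] -16.0
[12.7 28.5] -18.0
[14.6 31.4] -20.0
```

View pics/scene5.png

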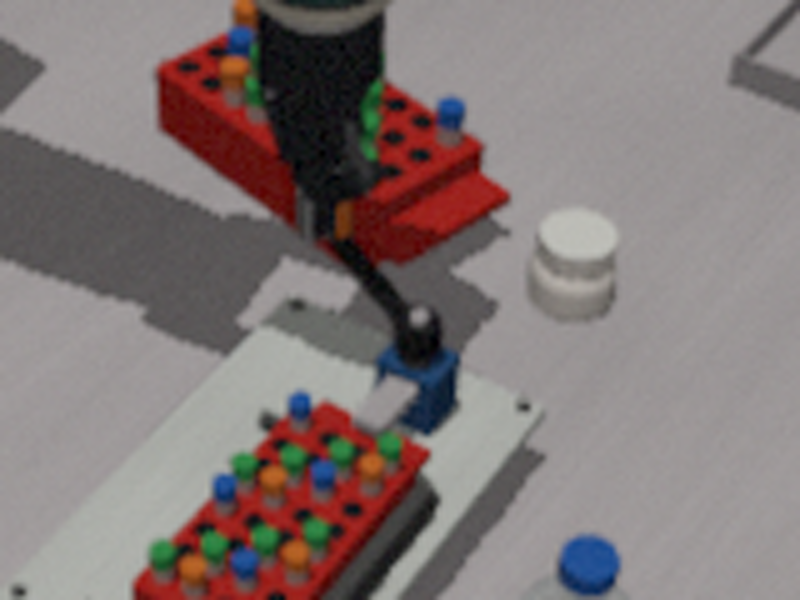

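The lever is turning with the fingers: the grip is now at (343,218), at about 2 N. Next is 20° more.

Request:
servo_tool(commands=[[[0.001, 0.0033, 0], [0, 0, -2], 0], [[0.002, 0.0067, 0], [0, 0, -4], 0], [[0.0032, 0.0099, 0], [0, 0, -6], 0], [[0.0045, 0.0132, 0], [0, 0, -8], 0], [[0.0059, 0.0163, 0], [0, 0, -10], 0], [[0.0074, 0.0195, 0], [0, 0, -12], 0], [[0.0091, 0.0225, 0], [0, 0, -14], 0], [[0.0108, 0.0256, 0], [0, 0, -16], 0], [[0.0127, 0.0285, 0], [0, 0, -18], 0], [[0.0146, 0.0314, 0], [0, 0, -20], 0]])

```text
time_s: 11.12
tcp_pos: [0.4682, 0.1356, 0.1402]
orientation: [[0.714, 0.7, -0.001], [0.7, -0.714, -0.0], [-0.001, -0.0, -1.0]]
force: [-2.2, -1.3, 0.5]
finger_gap: -0.0
```

```bash
python3 arc.py 2 10;python3 - <<'E'
from h import *
p,d,c=cam("scene")
print(manip.get_state()["force"])
cv2.imwrite(f"pics/scene6.png",cv2.resize((p[110:230,180:340])[:,:,::-1],(800,600),interpolation=cv2.INTER_CUBIC))
for t in ["screw_axis","lever_grip"]:
        for m in manip.tip_of(t,"scene"): print(t,round(m["confidence"],2),toworld(c,m["at"]).round(3))
E
```

```text
[2.  2.8] -2.0
[4.2 5.6] -4.0
[6.4 8.2] -6.0
[ 8.7 10.8] -8.0
[11.2 13.3] -10.0
[13.7 15.8] -12.0
[16.2 18.1] -14.0
[18.9 20.3] -16.0
[21.6 22.5] -18.0
[24.4 24.5] -20.0
[-1.7328171  -0.37204423 -0.39872972]
screw_axis 0.55 [0.55  0.077 0.15 ]
```

View pics/scene6.png

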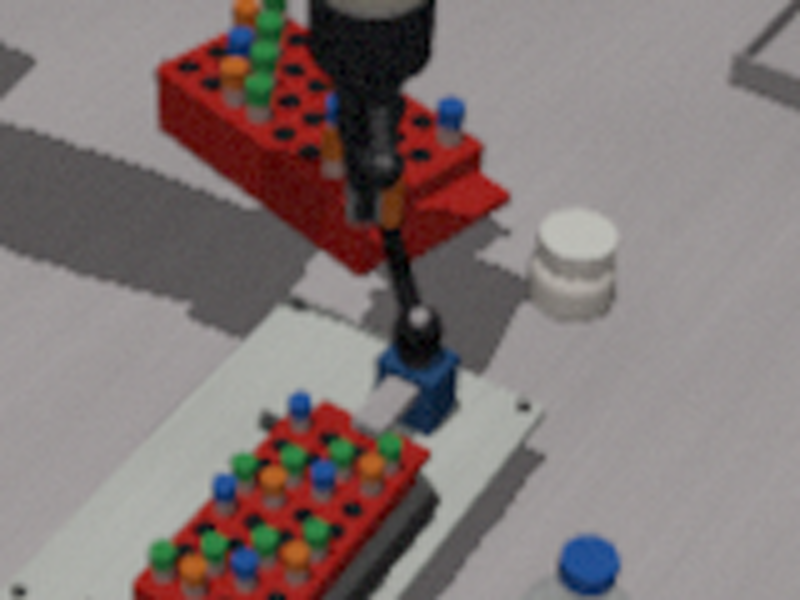

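Request:
servo_tool(commands=[[[0.002, 0.0028, 0], [0, 0, -2], 0], [[0.0042, 0.0056, 0], [0, 0, -4], 0], [[0.0064, 0.0082, 0], [0, 0, -6], 0], [[0.0087, 0.0108, 0], [0, 0, -8], 0], [[0.0112, 0.0133, 0], [0, 0, -10], 0], [[0.0137, 0.0158, 0], [0, 0, -12], 0], [[0.0162, 0.0181, 0], [0, 0, -14], 0]])

```text
time_s: 11.85
tcp_pos: [0.4844, 0.1536, 0.1402]
orientation: [[0.862, 0.508, -0.0], [0.508, -0.862, -0.0], [-0.0, -0.0, -1.0]]
force: [-2.0, -1.6, 0.2]
finger_gap: 0.0002
```

```bash
python3 arc.py 1 10
```

```text
[1.3 1.1] -1.0
[2.7 2.2] -2.0
[4.  3.3] -3.0
[5.4 4.4] -4.0
[6.8 5.4] -5.0
[8.2 6.4] -6.0
[9.6 7.4] -7.0
[11.1  8.4] -8.0
[12.6  9.3] -9.0
[14.  10.2] -10.0
```

Request:
servo_tool(commands=[[[0.0013, 0.0011, 0], [0, 0, -1], 0], [[0.0027, 0.0022, 0], [0, 0, -2], 0], [[0.004, 0.0033, 0], [0, 0, -3], 0], [[0.0054, 0.0044, 0], [0, 0, -4], 0], [[0.0068, 0.0054, 0], [0, 0, -5], 0], [[0.0082, 0.0064, 0], [0, 0, -6], 0]])

```text
time_s: 12.35
tcp_pos: [0.4928, 0.1602, 0.1403]
orientation: [[0.911, 0.413, 0.0], [0.413, -0.911, 0.0], [0.0, -0.0, -1.0]]
force: [-2.2, -0.5, 0.9]
finger_gap: 0.0
```

```bash
python3 arc.py 0.5 16
```

```text
[0.7 0.5] -0.5
[1.4 1. ] -1.0
[2.2 1.5] -1.5
[2.9 1.9] -2.0
[3.6 2.4] -2.5
[4.4 2.9] -3.0
[5.1 3.3] -3.5
[5.8 3.8] -4.0
[6.6 4.2] -4.5
[7.3 4.7] -5.0
[8.1 5.1] -5.5
[8.8 5.5] -6.0
[9.6 5.9] -6.5
[10.4  6.4] -7.0
[11.1  6.8] -7.5
[11.9  7.2] -8.0
```

Request:
servo_tool(commands=[[[0.0007, 0.0005, 0], [0, 0, -0.5], 0], [[0.0014, 0.001, 0], [0, 0, -1], 0], [[0.0022, 0.0015, 0], [0, 0, -1.5], 0], [[0.0029, 0.0019, 0], [0, 0, -2], 0]])

```text
time_s: 12.68
tcp_pos: [0.4957, 0.1621, 0.1403]
orientation: [[0.924, 0.382, -0.0], [0.382, -0.924, 0.0], [-0.0, -0.0, -1.0]]
force: [-3.1, 0.7, 0.2]
finger_gap: 0.0001
```

Request:
servo_tool(commands=[[[0.0007, 0.0005, 0], [0, 0, -0.5], 0], [[0.0015, 0.001, 0], [0, 0, -1], 0]])

```text
time_s: 12.85
tcp_pos: [0.4972, 0.1631, 0.1403]
orientation: [[0.931, 0.366, 0.0], [0.366, -0.931, 0.0], [0.0, -0.0, -1.0]]
force: [-2.0, 0.0, -0.4]
finger_gap: 0.0
```

Request:
servo_tool(commands=[[[0.0007, 0.0004, 0], [0, 0, -0.5], 0], [[0.0015, 0.0009, 0], [0, 0, -1], 0]])

```text
time_s: 13.02
tcp_pos: [0.4987, 0.164, 0.1403]
orientation: [[0.937, 0.349, -0.0], [0.349, -0.937, 0.0], [-0.0, -0.0, -1.0]]
force: [-2.0, 0.5, 0.0]
finger_gap: -0.0003
```

Request:
servo_tool(commands=[[[0.0007, 0.0004, 0], [0, 0, -0.5], 0]])

```text
time_s: 13.1
tcp_pos: [0.4994, 0.1644, 0.1403]
orientation: [[0.94, 0.341, -0.0], [0.341, -0.94, 0.0], [-0.0, -0.0, -1.0]]
force: [-3.3, 1.1, -0.6]
finger_gap: -0.0001
```

Request:
servo_tool(commands=[[[0.0008, 0.0004, 0], [0, 0, -0.5], 0]])

```text
time_s: 13.18
tcp_pos: [0.5002, 0.1648, 0.1403]
orientation: [[0.943, 0.333, -0.0], [0.333, -0.943, 0.0], [-0.0, -0.0, -1.0]]
force: [-3.1, 0.7, 1.0]
finger_gap: -0.0
```

Request:
servo_tool(commands=[[[0.0008, 0.0004, 0], [0, 0, -0.5], 0]])

```text
time_s: 13.27
tcp_pos: [0.501, 0.1652, 0.1403]
orientation: [[0.946, 0.325, -0.0], [0.325, -0.946, 0.0], [-0.0, -0.0, -1.0]]
force: [-2.4, -0.2, 0.5]
finger_gap: 0.0004
```

Request:
servo_tool(commands=[[[0.0008, 0.0004, 0], [0, 0, -0.5], 0]])

```text
time_s: 13.35
tcp_pos: [0.5018, 0.1656, 0.1403]
orientation: [[0.949, 0.317, -0.0], [0.317, -0.949, 0.0], [-0.0, -0.0, -1.0]]
force: [-2.4, 0.2, 0.5]
finger_gap: -0.0
```

Request:
servo_tool(commands=[[[0.0008, 0.0004, 0], [0, 0, -0.5], 0]])

```text
time_s: 13.43
tcp_pos: [0.5025, 0.166, 0.1403]
orientation: [[0.951, 0.308, -0.0], [0.308, -0.951, -0.0], [-0.0, -0.0, -1.0]]
force: [-5.5, 0.0, 1.4]
finger_gap: 0.0002
```

Request:
servo_tool(commands=[[[0.0008, 0.0004, 0], [0, 0, -0.5], 0]])

```text
time_s: 13.52
tcp_pos: [0.5031, 0.1663, 0.1402]
orientation: [[0.954, 0.3, -0.001], [0.3, -0.954, -0.0], [-0.001, -0.0, -1.0]]
force: [-7.2, 0.6, 1.5]
finger_gap: -0.0002
```

Request:
servo_tool(commands=[[[0.0008, 0.0004, 0], [0, 0, -0.5], 0]])

```text
time_s: 13.6
tcp_pos: [0.5037, 0.1667, 0.1401]
orientation: [[0.957, 0.292, -0.002], [0.292, -0.957, -0.0], [-0.002, -0.0, -1.0]]
force: [-10.1, -0.4, 1.7]
finger_gap: 0.0001
```

The seat is reached and the force is building. I hold and read.

Request:
servo_tool(commands=[[[0, 0, 0], [0, 0, 0], 0]])

```text
time_s: 13.68
tcp_pos: [0.5036, 0.1667, 0.14]
orientation: [[0.957, 0.292, -0.002], [0.292, -0.957, -0.0], [-0.002, -0.0, -1.0]]
force: [-9.3, -0.5, 1.6]
finger_gap: -0.0004
```

Request:
servo_tool(commands=[[[0, 0, 0], [0, 0, 0], 0]])

```text
time_s: 13.77
tcp_pos: [0.5035, 0.1666, 0.14]
orientation: [[0.956, 0.292, -0.002], [0.292, -0.956, -0.0], [-0.002, -0.0, -1.0]]
force: [-8.9, -1.1, 2.6]
finger_gap: 0.0001
```

```bash
cat > avg.py <<'E'
from h import *
F=[]
for i in range(6):
    manip.read_camera("top"); s=manip.get_state(); F.append(s["force"])
F=np.array(F); f=-F.mean(0); print(F.round(1).tolist(),f)
S=np.array([.55,.0785]); o=s["orientation"][:2,0]; o=o/np.linalg.norm(o); c=s["tcp_pos"][:2]+.011*o; r=c-S
print(s["time_s"],"r",r,"cw torque",r[1]*f[0]-r[0]*f[1],"x-axis comp",f[:2]@o)
E
python3 avg.py
```

```text
[[-9.4, -0.3, 3.1], [-8.9, 0.0, 2.0], [-9.1, -0.4, 1.8], [-9.7, -1.0, 1.9], [-11.0, -1.5, 2.1], [-9.9, -0.9, 1.7]] [ 9.67933392  0.66562942 -2.13099433]
14.0667 r [-0.03595076  0.09135255] cw torque 0.9081616748866308 x-axis comp 9.451784065618979
```

The torque is about 0.91 N m and steady. I nudge slightly toward 1.0 and hold for over a second.

Request:
servo_tool(commands=[[[0.0003, 0.0001, 0], [0, 0, 0], 0], [[0.0003, 0.0001, 0], [0, 0, 0], 0], [[0.0003, 0.0001, 0], [0, 0, 0], 0]])

```text
time_s: 14.32
tcp_pos: [0.5037, 0.1667, 0.14]
orientation: [[0.956, 0.292, -0.002], [0.292, -0.956, -0.0], [-0.002, -0.0, -1.0]]
force: [-10.4, -1.4, 2.1]
finger_gap: 0.0004
```

```bash
python3 avg.py
```

```text
[[-10.0, -0.9, 2.3], [-11.2, -1.1, 3.2], [-10.5, -0.7, 2.1], [-10.3, -0.8, 1.6], [-10.8, -0.5, 0.9], [-10.4, -0.8, 1.8]] [10.54751628  0.81244792 -1.99470801]
14.6167 r [-0.03574787  0.09145074] cw torque 0.9936214804230906 x-axis comp 10.324900516582696
```

Request:
servo_tool(commands=[[[0, 0, 0], [0, 0, 0], 0], [[0, 0, 0], [0, 0, 0], 0], [[0, 0, 0], [0, 0, 0], 0], [[0, 0, 0], [0, 0, 0], 0], [[0, 0, 0], [0, 0, 0], 0], [[0, 0, 0], [0, 0, 0], 0], [[0, 0, 0], [0, 0, 0], 0], [[0, 0, 0], [0, 0, 0], 0], [[0, 0, 0], [0, 0, 0], 0], [[0, 0, 0], [0, 0, 0], 0]])

```text
time_s: 15.45
tcp_pos: [0.5037, 0.1667, 0.14]
orientation: [[0.956, 0.292, -0.002], [0.292, -0.956, -0.0], [-0.002, -0.0, -1.0]]
force: [-9.7, 0.0, 1.9]
finger_gap: 0.0002
```

```bash
python3 avg.py; python3 - <<'E'
from h import *
p,d,c=cam("scene")
cv2.imwrite(f"pics/scene7.png",cv2.resize((p[110:230,180:340])[:,:,::-1],(800,600),interpolation=cv2.INTER_CUBIC))
E
```

```text
[[-10.2, -0.3, 2.1], [-10.4, -0.1, 1.9], [-10.7, -1.7, 2.0], [-10.0, -0.4, 2.3], [-10.5, -0.2, 2.7], [-9.9, -0.3, 1.3]] [10.30793357  0.4748148  -2.05552692]
15.75 r [-0.03575261  0.09143159] cw torque 0.9594466514987992 x-axis comp 9.997262788503573
```

View pics/scene7.png

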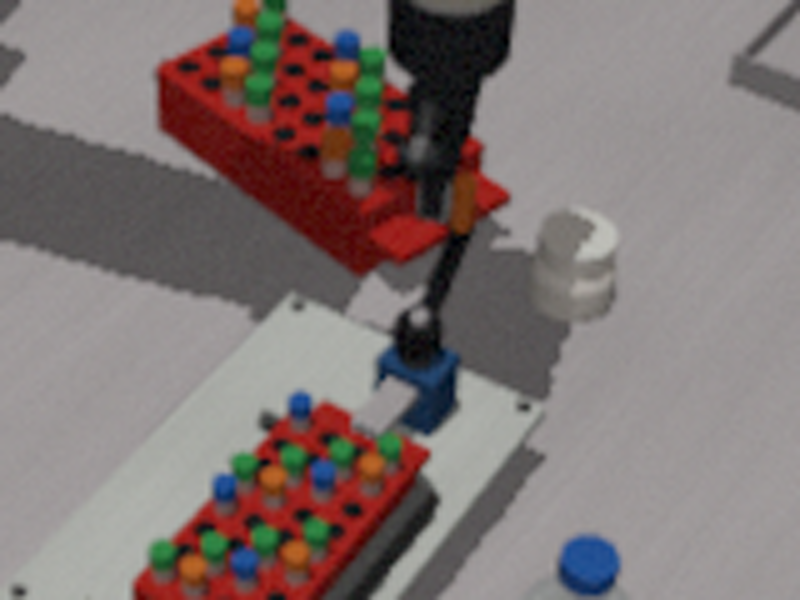

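The lever now points mostly along +y with the fingers on the grip at (460,200). It held about 0.96–0.99 N m for over 1.2 s with the TCP unmoved. The computed angle is about 1.33 rad including flex, which agrees with the seat. I release slowly, then clear away.

Request:
servo_tool(commands=[[[-0.0007, -0.0002, 0], [0, 0, 0], 0], [[-0.0014, -0.0004, 0], [0, 0, 0], 0], [[-0.0025, -0.0008, 0], [0, 0, 0], 0], [[-0.004, -0.0013, 0], [0, 0, 0], 0], [[-0.01, -0.003, 0], [0, 0, 0], 0], [[-0.02, -0.006, 0], [0, 0, 0], 0], [[-0.035, -0.011, 0], [0, 0, 0], 0], [[-0.04, -0.012, 0.03], [0, 0, 0], 0], [[-0.04, -0.012, 0.07], [0, 0, 0], 0], [[-0.04, -0.012, 0.1], [0, 0, 0], 0]])

```text
time_s: 16.63
tcp_pos: [0.4634, 0.1545, 0.2429]
orientation: [[0.956, 0.292, 0.001], [0.292, -0.956, 0.0], [0.002, 0.0, -1.0]]
force: [1.0, 0.4, 1.0]
finger_gap: -0.0001
```

Request:
servo_tool(commands=[[[0, 0.03, 0.01], [0, 0, 0], 0], [[0, 0.06, 0.02], [0, 0, 0], 0], [[0, 0.09, 0.02], [0, 0, 0], 0], [[0, 0.09, 0.02], [0, 0, 0], 0], [[0, 0.09, 0.02], [0, 0, 0], 0], [[0, 0.09, 0.02], [0, 0, 0], 0]])

```text
time_s: 17.13
tcp_pos: [0.464, 0.2443, 0.2601]
orientation: [[0.956, 0.293, -0.0], [0.293, -0.956, -0.0], [-0.0, 0.0, -1.0]]
force: [0.8, -0.4, 1.2]
finger_gap: 0.0002
```

```bash
python3 - <<'E'
from h import *
s=manip.get_state(); print(s["time_s"],s["tcp_pos"],s["force"])
for n in ["top","scene"]:
    p,d,c=cam(n)
    W=cloud(c,d); hsv=cv2.cvtColor(p,cv2.COLOR_RGB2HSV)
    red=((hsv[...,0]<6)|(hsv[...,0]>174))&(hsv[...,1]>150)&(d>0)&(abs(W[...,0]-.55)<.08)&(abs(W[...,1]+.06)<.13)&(abs(W[...,2]-.1)<.008)
    q=W[red]; print(n,cv2.minAreaRect((q[:,:2]*1000).astype(np.float32)))
    for t in ["rack_center","lever_grip","tip_box","jar","bottle"]:
        for m in manip.tip_of(t,n):
            if m["confidence"]>.4: print(t,round(m["confidence"],2),toworld(c,m["at"]).round(3))
    cv2.imwrite(f"pics/{n}8.png",cv2.resize((p[120:280,130:343] if n=="scene" else p[140:260,130:290])[:,:,::-1],(800,600),interpolation=cv2.INTER_CUBIC))
E
```

```text
17.1333 [0.46400981 0.24432887 0.26011632] [ 0.8306752  -0.42741024  1.16729828]
top ((558.3421020507812, -75.64387512207031), (89.59809875488281, 169.75961303710938), 3.282653570175171)
rack_center 0.66 [ 0.557 -0.078  0.082]
lever_grip 0.63 [0.515 0.175 0.149]
tip_box 0.75 [ 0.562 -0.3    0.002]
bottle 0.74 [ 0.734 -0.025 -0.   ]
scene ((561.9649658203125, -77.94348907470703), (88.4916763305664, 170.92100524902344), 3.546745777130127)
rack_center 0.84 [ 0.292 -0.377  0.032]
rack_center 0.76 [0.316 0.31  0.029]
rack_center 0.69 [ 0.562 -0.077  0.077]
lever_grip 0.7 [0.52  0.173 0.15 ]
tip_box 0.72 [ 0.564 -0.301 -0.001]
jar 0.86 [0.552 0.298 0.   ]
bottle 0.95 [ 0.73  -0.029  0.001]
```

View pics/scene8.png

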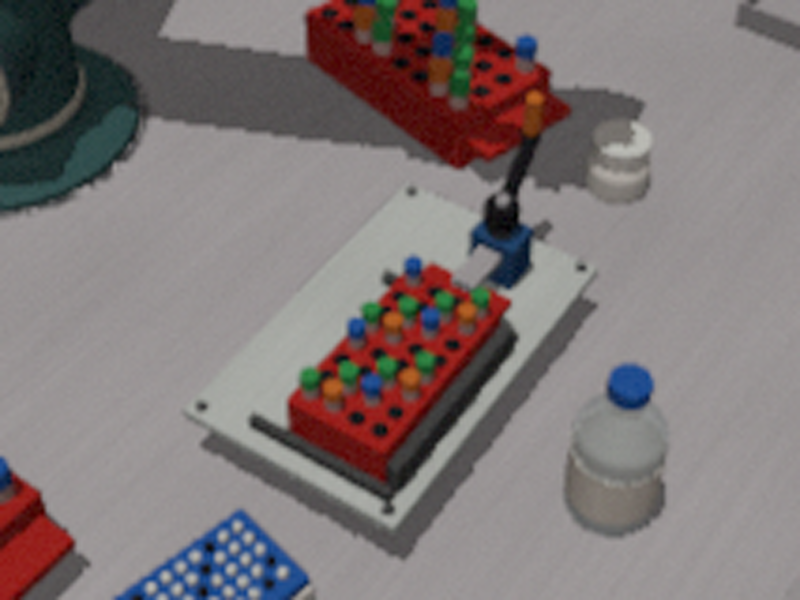

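View pics/top8.png

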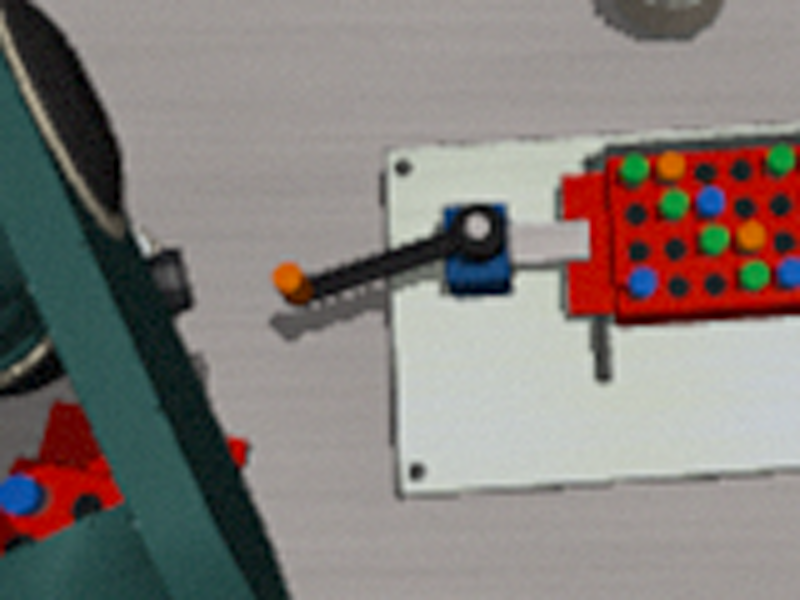

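The rack is on the stop, the lever points mostly along +y, and the arm is clear. I hand the job in.

```bash
python3 -c "
from cell import manip
print(manip.close_job())"
```

```text
the job is handed in; nothing more can be done
None
```

The red rack is home and clamped, and the job was handed in at about 17 s of the 72 s allowed. The hand-in reports no verdict, so these results come from my own measurements.

- **Rack:** I pushed its front face with the shut fingers. It slid at about 3 to 5 N, and the highest force I read against the back stop was 18.6 N along x (about 21 N counting the vertical part), under the 25 N limit. The last look put its centre within about 2 mm of home. The top and scene cameras differ by about 3.5 mm in x, but both show it flush with the stop.
- **Clamp:** I swung the lever about 57° clockwise at about 2 N until it came tight. It then held about 0.96 to 0.99 N m for over 1.2 s with no measurable creep. I judged the torque from the felt force, with single readings scattering by about 1 N, and never read the flex joint.
- **At hand-in:** The lever stayed at about 1.29 rad after I let go, against a seat at 1.3. The fingers are clear of everything and the felt force is within noise.
- **Bystanders:** The tip box, jar and bottle are where they started, within about 5 mm of detector scatter.

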